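# Make up the handheld and presenter radio-mic kits

## Task

Make up the two radio kits for the event: into the long moulded tray put the handheld microphone, its stand clip and the block battery, into the square tray the bodypack transmitter and the slide clicker, each lying flat and fully down in the recess shaped for it. Set each thing down rather than dropping it, and leave the DI box, the tape roll and the mug where they stand.

Things in the scene. Friction and masses are not known exactly. Their poses are not given: they have to be found in the camera images.
- long_tray: Fixed grey tray for the handheld kit, 284 (x) x 192 x 17 mm. Origin: centre of underside. Recess floors at z 5 mm, recesses 12 deep, centres: microphone x 0, y 42 (x -132 to 134, 58 wide; 78 wide for the head beyond x 45; finger cut-out at x 0, 44 x 92); clip x -68, y -48 (94 x 84); battery x 60, y -48 (70 x 47; finger cut-out 40 x 84 round it, long in y).
- square_tray: Fixed grey tray for the presenter kit, 170 (x) x 186 x 17 mm. Origin: centre of underside. Recess floors at z 5 mm, recesses 12 deep, long sides along x, centres: bodypack x -20, y 39 (100 x 73, plus a 28 wide antenna groove at y 53 on to x 75: antenna to +x); clicker x 0, y -44 (152 x 57). Finger cut-outs round each middle, 36 long in x: 104 wide for the bodypack, 88 for the clicker.
- mic_mid (a point): Handheld radio microphone, black, lying, 244 mm long: grip 37 thick here, 51 thick grille head at the +x end, six-sided ring 62 over corners 68 mm from here towards the head. Point: on its axis at half length, 24 mm above what it lies on; x along it to the head (3 degrees off level), y across. 0.28 kg, balances near this point.
- clip_socket (a point): Black microphone clip on its side, 40 mm high: C-shaped channel 70 long (x), 34 deep (y); from the middle of its back a stalk with round 28 mm socket runs 34 mm to -y. Point: on the stalk's axis 14 mm from its end, 20 mm up; the middle of the whole clip is 20 mm to +y of it. Grip the stalk across x. Lies in its recess with any side to any wall. 60 g.
- battery_mid (a point): Block battery lying flat, 48 (x) x 26.5 (y) x 17.5 mm high, metal with dark sleeve, two snap contacts on the +x end. Point: its centre, 9 mm above what it lies on. Goes in either way round. 45 g.
- bodypack_mid (a point): Bodypack transmitter lying flat, display up: dark box 78 (x) x 52 (y) x 22 mm high; a 7 mm thick antenna stub reaches 35 mm beyond its +x end, 14 mm to +y of the middle line, 12 mm up. Point: centre of the box, 11 mm above what it lies on. 0.13 kg.
- clicker_mid (a point): Slide clicker lying flat, buttons up: dark slim bar 130 (x) x 36 (y) x 18 mm high. Point: its centre, 9 mm above what it lies on. Goes in either way round. 70 g.
- di_box: Bystander: grey steel DI box with dark cheeks, 82 x 118 x 48 mm. Origin: centre of its underside.
- tape_roll: Bystander: black roll of tape lying flat, 110 mm across, 48 mm high. Origin: centre of its underside.
- mug: Bystander: white mug, 80 mm across, 90 mm high, handle to +y. Origin: centre of its underside.
Mind the look-alikes: they are no part of the job. Of the things that look like the part that bears mic_mid, the largest one is meant.

How it is judged:
By the outcome, as a careful person would: the job done as asked, in the order asked, and still so for the second after the job is handed in, with the robot touching nothing.
It also fails if it takes over 112 s, if anything falls off the work surface, if the arm or the gripper's body presses on something with over 40 N, if the wrist force passes 120 N, or if a joint passes its speed limit or range.

## Robot

A 7-joint arm with a two-finger parallel gripper is mounted at the origin on the work surface. World frame = base frame: x ahead of the robot, y to its left, z up, the work surface at z = 0. Lengths are in mm, angles in rad, forces in N, time in s.
With the tool pointing down it reaches from about 425 to 875 mm from the base axis. Payload 4.7 kg.
Tool frame: the origin (TCP) lies on the centre line of the jaws, within the pads' length; the fingertips stand robot.tips_ahead ahead of it and the grasp point (between the pads) lies 8 mm behind it (robot.tips_ahead is the distance from the TCP to the fingertips, in mm); z points along the fingers, y is the line along which they close (so a half turn about z gives the same grasp; the last joint's range is limited). The gripper opens to 87 mm and grips with 3 to 60 N. Pads are 19 mm wide; open, the fingers measure 117 mm over their backs; the gripper's body (75 mm by 190 mm) begins 51 mm behind the grasp point.
Start: joints at [-1.116, 0.321, -0.07, 1.45, 0.023, 1.371, -0.057], TCP at [277.359, 587.875, 233.587] pointing down, gripper open.
Joint ranges: [-2.86, 2.86], [-0.3, 2.09], [-1.38, 1.24], [0.06, 2.45], [-1.56, 4.7], [0.09, 2.05], [-2.69, 2.69]. Speed limits (rad/s): [2.57, 2.57, 3.14, 3.14, 3.14, 3.14, 3.14].

## Interface

Orientations are given as a unit quaternion [w, x, y, z].
In Python, from plant import robot gives the robot as it stands.
- The arm moves only by the tool step_arm, never from a script. Its argument "deltas" is one flat list of numbers, 7 for each row, row after row: the turn, a rotation vector about the tool's x, y, z each as a share of 60 degrees, from -1 to 1, then the shift along the tool's x, y, z each as a share of 0.5 m, from -1 to 1, then the finger opening in mm, from 0 to 87. A call has 1 to 5 rows; each row is the pose to reach, as a shift and turn from the pose commanded when the call began, along the tool's axes at that moment; what a row does not reach only later rows make up. A row lasts 1/8 s, in which the tool goes at most 62.5 mm and 10.7 degrees, less where a joint would pass 70% of its speed; a pose out of reach is approached as far as the arm can. A call with a number of a shift or a turn outside -1 to 1 is refused whole. A call with a gripper value outside its range is refused whole. The fingers move at their own pace and stop on an object; the grip force is fixed at half the most. Time passes only in rows, so rows that repeat a pose let the fingers close. It gives the time, the measured TCP pose, the force, the opening and the grip force at its end, in the units of the state.
- robot.observe(): the state, without advancing time (a new reading comes with each control period).
- robot.get_image(name): name is "side" or "top"; returns the picture (384x512x3 uint8, red, green, blue); there is no depth.
- robot.camera_model(name): a dict with "camera_matrix" (3x3 intrinsics, pixels), "camera_from_world" (4x4, takes a point from world to camera coordinates). Camera axes: x right, y up, looking along -z (the intrinsics and any distortion apply to the point x, -y, -z); pixel columns grow to the right and rows downward; lengths in mm; the calibration is good to about 2 mm. A picture is of the moment at which its call begins. camera_model takes no time and is no camera call.
- robot.close_job(): hands the job in; it is judged then, once.
The state is a dict: "clock": time; "joint_pos": joint angles; "qd": joint speeds; "tau": joint torques, N m; "eef_pos": TCP position; "tcp_rot": TCP orientation; "ft_force": force on the tool from outside, world axes, zero at the start; "torque": the same for the moment, N m; "opening": finger opening in mm; "finger_force": force on a finger pad.
Only numpy, scipy, OpenCV 4.12 (cv2) and the standard library are available. Lean on these libraries where they do the work, as an engineer would, in place of code of your own. Each camera call takes 0.05 s, during which the arm holds its last target. There are 200 camera calls.

## Working session

There is one attempt and no reset: what is moved stays moved. The work goes in short steps, Python scripts to look and compute and a tool call to move; the robot and the scene stay as the last step left them, time stands still between calls to the robot, and variables do not carry over. Pictures are saved under pics/ and viewed, at most 14 in all, crops included, and the job is handed in when it is done.

Besides the shell and the picture viewer there is one more tool, called after ">>>" in YAML: its name, and indented under it one key for each argument. step_arm: Moves the arm, as the interface text tells. Shift numbers are shares of 0.5 m and turn numbers shares of 60 degrees, none past 1 either way. Its arguments: {"type":"object","properties":{"deltas":{"type":"array"}},"required":["deltas"]}

```bash
ls; mkdir -p pics; python3 - <<'E'
from plant import robot
import cv2
for n in("top","side"):
    im=robot.get_image(n)[:,:,::-1]
    cv2.imwrite(f"pics/{n}0.png",cv2.resize(im,(800,600),interpolation=cv2.INTER_CUBIC)); cv2.imwrite(f"pics/{n}0raw.png",im)
    print(robot.camera_model(n))
s=robot.observe();print(s,robot.tips_ahead)
E
```

```text
pics
{'camera_matrix': array([[455.37832069,   0.        , 243.46906373],
       [  0.        , 455.37832069, 192.58735259],
       [  0.        ,   0.        ,   1.        ]]), 'camera_from_world': array([[ 2.81884295e-02, -9.99602571e-01, -3.34708582e-04,
         3.69434346e+01],
       [ 9.97006242e-01,  2.80910927e-02,  7.20377930e-02,
        -5.65738001e+02],
       [-7.19997608e-02, -2.36433880e-03,  9.97401847e-01,
        -1.34742565e+03],
       [ 0.00000000e+00,  0.00000000e+00,  0.00000000e+00,
         1.00000000e+00]])}
{'camera_matrix': array([[361.02143351,   0.        , 261.44556568],
       [  0.        , 361.02143351, 194.97503727],
       [  0.        ,   0.        ,   1.        ]]), 'camera_from_world': array([[-9.36696868e-01, -3.50123162e-01, -3.57048060e-03,
         5.44925091e+02],
       [ 2.52064503e-01, -6.81364705e-01,  6.87172195e-01,
        -1.44872655e+02],
       [-2.43027701e-01,  6.42772051e-01,  7.26485806e-01,
        -8.14584084e+02],
       [ 0.00000000e+00,  0.00000000e+00,  0.00000000e+00,
         1.00000000e+00]])}
{'clock': 0.1, 'joint_pos': array([-1.11593672,  0.32171953, -0.07007297,  1.45156269,  0.02264089,
        1.37078111, -0.05693501]), 'qd': array([ 8.61947746e-04, -9.63918835e-04,  1.57209266e-04, -3.39059333e-03,
        1.47629918e-04,  4.36891427e-04,  4.31793516e-05]), 'tau': array([-1.40420507e-04, -4.92572343e+01, -4.05501360e-01, -3.13399208e+01,
       -6.40345411e-02,  3.95409053e-02,  7.44601198e-05]), 'eef_pos': array([277.16753464, 587.42027891, 232.58497215]), 'tcp_rot': array([-1.16710643e-04,  2.18605025e-01,  9.75813063e-01, -8.34227837e-04]), 'ft_force': array([ 0.39148265, -0.47426491,  0.42172949]), 'torque': array([ 0.01693679, -0.01003922, -0.04058818]), 'finger_force': 0.0, 'opening': 87.32627314290194} 11.0
```

View pics/top0.png

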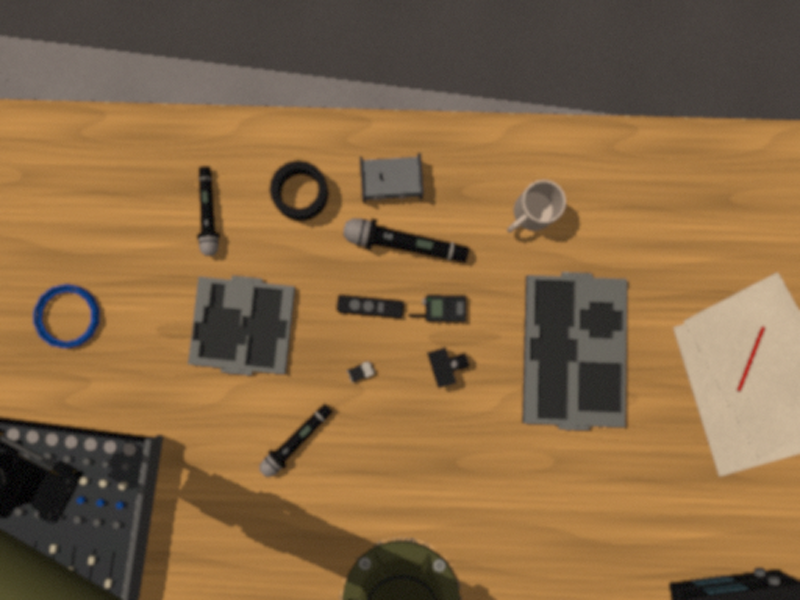

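View pics/side0.png

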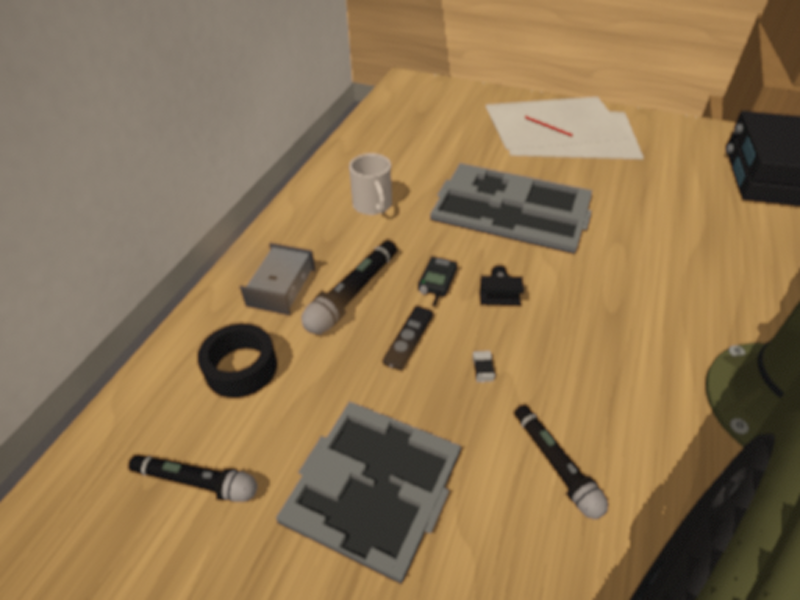

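Top view: three microphones at (207,210), (405,240) and (297,440). The middle one is clearly the longest at about 125 px, roughly 237 mm. The long tray is at (577,350), the square tray at (243,325), the clip at (447,367), the battery at (362,372), the bodypack at (445,308) and the clicker at (370,307). The side view agrees. Next I measure with a colour mask and check the mic in a crop.

```bash
cat > h.py <<'E'
import cv2, numpy as np
from plant import robot
def ray(name,px,z):
    m=robot.camera_model(name);K=m["camera_matrix"];T=m["camera_from_world"]
    px=np.atleast_2d(np.array(px,float)); d=np.c_[(px-K[:2,2])/K[0,0],np.ones(len(px))]*[1,-1,-1]
    R=T[:3,:3]; c=-R.T@T[:3,3]; d=d@R
    return (c+d*((z-c[2])/d[:,2])[:,None])[:,:2]
def mask(im): # bgr -> non-wood
    f=cv2.GaussianBlur(im,(3,3),0).astype(float)+1
    return ((f[:,:,2]/f[:,:,0])<1.55).astype(np.uint8)
def yaw(w,h): pass
def measure(im,m,at,z):
    """component nearest 'at'(raw px): centre/angle/size on plane z"""
    n,l,s,c=cv2.connectedComponentsWithStats(m)
    k=1+np.argmin([1e9 if s[i,4]<25 else np.hypot(*(c[i]-at)) for i in range(1,n)])
    ct=max(cv2.findContours((l==k).astype(np.uint8),0,1)[0],key=len)[:,0]
    w=ray("top",ct,z).astype(np.float32)
    r=cv2.minAreaRect(w); b=cv2.boxPoints(r)
    e=[b[1]-b[0],b[2]-b[1]]; e.sort(key=lambda v:-np.hypot(*v))
    mid=np.array(r[0]); L=e[0]/np.linalg.norm(e[0])
    return dict(k=k,c=mid.round(1),size=[round(float(np.hypot(*v))+2.9,1) for v in e],ang=round(float(np.degrees(np.arctan2(L[1],L[0]))),1),cen=ray("top",c[k],z)[0].round(1)),(l==k)
E
python3 - <<'E'
from h import *
im=cv2.imread("pics/top0raw.png"); m=mask(im); g=.64
for n,at,z in[("long",(577,350),17),("square",(243,325),17),("mic",(405,240),24),("clip",(447,367),30),("batt",(362,372),12),("pack",(447,308),15),("click",(370,307),14),("tape",(300,190),40),("di",(392,178),40),("mug",(543,203),60),("micB",(207,210),20),("micC",(297,440),20)]:
    print(n,measure(im,m,np.array(at)*g,z)[0])
a=cv2.resize(im[120:310,110:420],(800,490),interpolation=cv2.INTER_CUBIC)
cv2.imwrite("pics/crop1.png",a)
E
```

```text
long {'k': np.int64(7), 'c': array([ 481.3, -322.5]), 'size': [302.2, 196.7], 'ang': -0.6, 'cen': array([ 479.3, -322.5])}
square {'k': np.int64(9), 'c': array([511.7, 318.9]), 'size': [190.4, 188.6], 'ang': 86.1, 'cen': array([511.1, 318.8])}
mic {'k': np.int64(6), 'c': array([677.4,  11.4]), 'size': [241.1, 50.1], 'ang': 76.5, 'cen': array([684.3,  24.6])}
clip {'k': np.int64(13), 'c': array([445.5, -82. ]), 'size': [65.6, 65.2], 'ang': 17.5, 'cen': array([443.5, -74.3])}
batt {'k': np.int64(14), 'c': array([428.1,  86.8]), 'size': [48.5, 31.0], 'ang': -61.9, 'cen': array([429.2,  85. ])}
pack {'k': np.int64(12), 'c': array([555. , -69.7]), 'size': [81.3, 45.2], 'ang': -88.4, 'cen': array([555.1, -72. ])}
click {'k': np.int64(11), 'c': array([554.5,  73.5]), 'size': [122.6, 30.6], 'ang': 86.2, 'cen': array([554.3,  72.8])}
tape {'k': np.int64(3), 'c': array([772.9, 215.1]), 'size': [108.0, 100.6], 'ang': 46.6, 'cen': array([773.1, 216. ])}
di {'k': np.int64(2), 'c': array([800.6,  38.4]), 'size': [117.7, 79.9], 'ang': -84.6, 'cen': array([800.8,  38.4])}
mug {'k': np.int64(5), 'c': array([ 751.8, -236.4]), 'size': [106.8, 92.4], 'ang': -88.4, 'cen': array([ 750.6, -240.4])}
micB {'k': np.int64(4), 'c': array([728.9, 394.1]), 'size': [165.9, 36.2], 'ang': 2.6, 'cen': array([716.7, 394.5])}
micC {'k': np.int64(15), 'c': array([294.6, 208. ]), 'size': [171.0, 34.2], 'ang': -43.4, 'cen': array([286. , 216.4])}
```

View pics/crop1.png

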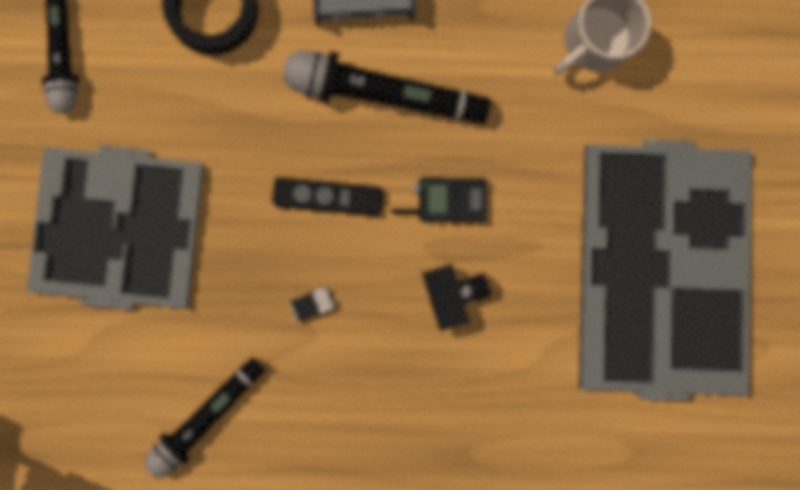

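The crop confirms it: the mic lying at crop (385,88) is the largest at 241 x 50 mm measured, against 166 and 171 mm for the others, so it is the one meant. Pack, clicker, clip, battery and both trays match their stated sizes. I'll write a move planner.

```bash
cat > p.py <<'E'
import numpy as np, sys
from scipy.spatial.transform import Rotation as Ro
from plant import robot
def lvl(a): # level tool-down, tool y at world angle a deg
    a=np.radians(a); y=np.array([np.cos(a),np.sin(a),0]); z=np.array([0,0,-1.]); return Ro.from_matrix(np.c_[np.cross(y,z),y,z])
def plan(*wps):
    s=robot.observe(); p=s["eef_pos"]; q=s["tcp_rot"]; R=Ro.from_quat([*q[1:],q[0]])
    yy=R.as_matrix()[:,1]
    print("t",round(s["clock"],2),"p",p.round(1),"ty",np.degrees(np.arctan2(yy[1],yy[0])).round(1),"open",round(s["opening"],1),"F",s["ft_force"].round(1),"grip",round(s["finger_force"],1),"q7",s["joint_pos"][6].round(2))
    for w in wps:
        t=np.array(w[:3],float); T=lvl(w[3])
        sh=R.inv().apply(t-p)/500; r=np.degrees((R.inv()*T).as_rotvec())/60
        n=max(np.hypot.reduce(sh)*8,abs(np.hypot.reduce(r))*5.6)
        print(w,(r.round(3)+0).tolist(),(sh.round(4)+0).tolist(),"rows",round(n,1)); p,R=t,T
E
python3 -c "
from p import plan
plan((420,390,200,39),(555,190,170,13),(677,11,110,-13.5),(677,11,16,-13.5),(677,11,110,-13.5),(620,-90,120,-40),(550,-190,120,-67),(483,-280,80,-94),(483,-280,23,-94))"
```

```text
t 0.1 p [277.2 587.4 232.6] ty 64.7 open 87.3 F [ 0.4 -0.5  0.4] grip 0.0 q7 -0.06
(420, 390, 200, 39) [-0.002, 0.0, 0.429] [-0.4268, -0.2351, 0.0656] rows 3.9
(555, 190, 170, 13) [0.0, 0.0, 0.433] [-0.4808, -0.0419, 0.06] rows 3.9
(677, 11, 110, -13.5) [0.0, 0.0, 0.442] [-0.4037, 0.1572, 0.12] rows 3.6
(677, 11, 16, -13.5) [0.0, 0.0, 0.0] [0.0, 0.0, 0.188] rows 1.5
(677, 11, 110, -13.5) [0.0, 0.0, 0.0] [0.0, 0.0, -0.188] rows 1.5
(620, -90, 120, -40) [0.0, 0.0, 0.442] [-0.223, -0.0637, -0.02] rows 2.5
(550, -190, 120, -67) [0.0, 0.0, 0.45] [-0.2432, 0.0213, 0.0] rows 2.5
(483, -280, 80, -94) [0.0, 0.0, 0.45] [-0.1937, 0.1133, 0.08] rows 2.5
(483, -280, 23, -94) [0.0, 0.0, 0.0] [0.0, 0.0, 0.114] rows 0.9
```

>>> step_arm:
  deltas: [0,0,0.43,-0.427,-0.235,0.066,70,0,0,0.43,-0.427,-0.235,0.066,70,0,0,0.43,-0.427,-0.235,0.066,70,0,0,0.43,-0.427,-0.235,0.066,70,0,0,0.43,-0.427,-0.235,0.066,70]

```text
clock: 0.72
eef_pos: [424.2, 384.4, 199.7]
tcp_rot: [0.001, 0.436, 0.9, -0.001]
ft_force: [-1.1, 0.9, 0.3]
opening: 70.1
finger_force: 0.0
```

>>> step_arm:
  deltas: [0,0,0.433,-0.481,-0.042,0.06,70,0,0,0.433,-0.481,-0.042,0.06,70,0,0,0.433,-0.481,-0.042,0.06,70,0,0,0.433,-0.481,-0.042,0.06,70,0,0,0.433,-0.481,-0.042,0.06,70]

```text
clock: 1.35
eef_pos: [557.0, 185.1, 169.8]
tcp_rot: [0.001, 0.626, 0.78, -0.001]
ft_force: [0.6, -0.1, 0.2]
opening: 69.9
finger_force: 0.0
```

>>> step_arm:
  deltas: [0,0,0.442,-0.404,0.157,0.12,70,0,0,0.442,-0.404,0.157,0.12,70,0,0,0.442,-0.404,0.157,0.12,70,0,0,0.442,-0.404,0.157,0.12,70,0,0,0.442,-0.404,0.157,0.12,70]

```text
clock: 1.98
eef_pos: [677.0, 9.0, 108.8]
tcp_rot: [-0.0, 0.787, 0.617, -0.001]
ft_force: [-0.1, 0.0, 0.5]
opening: 70.1
finger_force: 0.0
```

```bash
python3 - <<'E'
from p import plan
from h import *
plan((677.4,11.4,16,-13.5))
im=robot.get_image("side")[:,:,::-1]
cv2.imwrite("pics/s1.png",cv2.resize(im[90:280,120:380],(780,570),interpolation=cv2.INTER_CUBIC))
E
```

```text
t 1.98 p [677.    9.  108.8] ty -13.7 open 70.1 F [-0.1  0.   0.5] grip 0.0 q7 -0.14
(677.4, 11.4, 16, -13.5) [-0.002, 0.002, -0.004] [0.0053, 0.0, 0.1856] rows 1.5
```

View pics/s1.png

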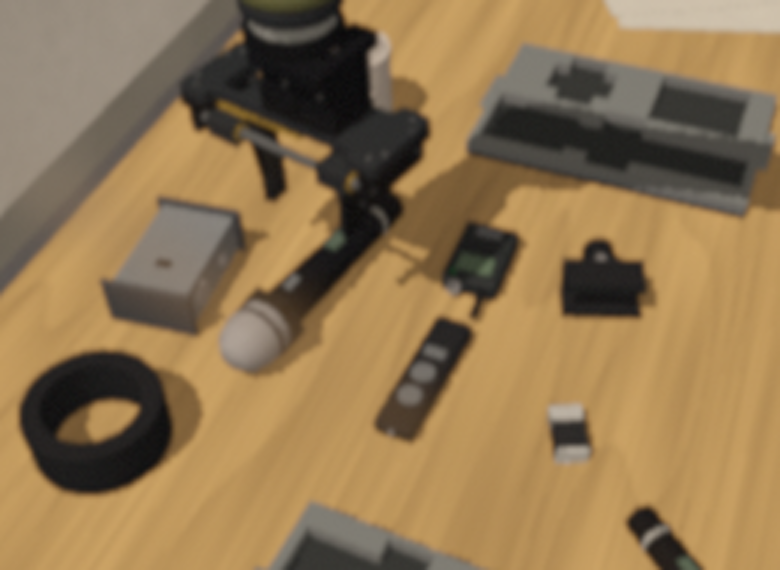

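The gripper (fingers at crop (268,175) and (365,210)) straddles the mic axis and is clear of the DI box. Descend and grip.

>>> step_arm:
  deltas: [0,0,0,0.005,0,0.08,70,0,0,0,0.005,0,0.13,70,0,0,0,0.005,0,0.165,70,0,0,0,0.005,0,0.18,70,0,0,0,0.005,0,0.186,70]

```text
clock: 2.65
eef_pos: [677.9, 14.2, 18.0]
tcp_rot: [0.0, 0.785, 0.619, 0.0]
ft_force: [-0.5, -0.1, 0.6]
opening: 70.0
finger_force: 0.0
```

>>> step_arm:
  deltas: [0,0,0,0,0,0,70,0,0,0,0,0,0,30,0,0,0,0,0,0,30,0,0,0,0,0,0,30,0,0,0,0,0,0,30]

```text
clock: 3.28
eef_pos: [678.6, 12.9, 18.2]
tcp_rot: [0.001, 0.786, 0.619, 0.001]
ft_force: [1.3, -1.3, 0.7]
opening: 38.0
finger_force: 4.4
```

>>> step_arm:
  deltas: [0,0,0,0,0,0,30,0,0,0,0,0,0,30,0,0,0,0,0,-0.02,20,0,0,0,0,0,-0.04,20,0,0,0,0,0,-0.06,20]

```text
clock: 3.9
eef_pos: [677.1, 13.8, 47.9]
tcp_rot: [-0.0, 0.786, 0.619, -0.0]
ft_force: [0.7, -0.4, -2.4]
opening: 36.7
finger_force: 29.7
```

```bash
python3 -c "
from p import plan
plan((677,13,100,-13.5),(620,-90,110,-40),(550,-190,110,-67),(482.7,-280.5,75,-94.1),(482.7,-280.5,23.2,-94.1))"
```

```text
t 3.9 p [677.1  13.8  47.9] ty -13.5 open 36.7 F [ 0.7 -0.4 -2.4] grip 29.7 q7 -0.12
(677, 13, 100, -13.5) [-0.001, 0.0, -0.001] [-0.0016, 0.0001, -0.1041] rows 0.8
(620, -90, 110, -40) [0.0, 0.0, 0.442] [-0.2269, -0.0628, -0.02] rows 2.5
(550, -190, 110, -67) [0.0, 0.0, 0.45] [-0.2432, 0.0213, 0.0] rows 2.5
(482.7, -280.5, 75, -94.1) [0.0, 0.0, 0.452] [-0.1946, 0.114, 0.07] rows 2.5
(482.7, -280.5, 23.2, -94.1) [0.0, 0.0, 0.0] [0.0, 0.0, 0.1036] rows 0.8
```

>>> step_arm:
  deltas: [0,0,0,0,0,-0.05,20,0,0,0,0,0,-0.09,20,0,0,0,0,0,-0.104,20,0,0,0,0,0,-0.104,20]

```text
clock: 4.4
eef_pos: [677.7, 13.6, 100.0]
tcp_rot: [0.0, 0.786, 0.619, 0.0]
ft_force: [0.5, -0.8, -3.0]
opening: 37.2
finger_force: 29.7
```

>>> step_arm:
  deltas: [0,0,0.1,-0.05,-0.013,-0.01,20,0,0,0.2,-0.11,-0.03,-0.02,20,0,0,0.3,-0.17,-0.047,-0.02,20,0,0,0.4,-0.215,-0.06,-0.02,20,0,0,0.442,-0.227,-0.063,-0.02,20]

```text
clock: 5.03
eef_pos: [618.9, -91.5, 108.7]
tcp_rot: [-0.0, 0.907, 0.42, -0.001]
ft_force: [0.6, -0.1, -3.7]
opening: 36.9
finger_force: 29.7
```

>>> step_arm:
  deltas: [0,0,0.1,-0.06,0.005,0,20,0,0,0.22,-0.12,0.01,0,20,0,0,0.34,-0.19,0.016,0,20,0,0,0.42,-0.23,0.02,0,20,0,0,0.45,-0.243,0.021,0,20]

```text
clock: 5.65
eef_pos: [549.8, -189.5, 109.3]
tcp_rot: [-0.0, 0.98, 0.198, -0.0]
ft_force: [0.6, 0.1, -3.3]
opening: 37.0
finger_force: 29.7
```

>>> step_arm:
  deltas: [0,0,0.12,-0.05,0.03,0.015,20,0,0,0.25,-0.11,0.065,0.04,20,0,0,0.37,-0.165,0.095,0.06,20,0,0,0.452,-0.195,0.114,0.07,20,0,0,0.452,-0.195,0.114,0.07,20]

```text
clock: 6.28
eef_pos: [482.4, -279.6, 74.1]
tcp_rot: [-0.0, 0.999, -0.036, -0.0]
ft_force: [0.4, 0.3, -3.0]
opening: 37.1
finger_force: 29.7
```

```bash
python3 - <<'E'
from p import plan
from h import *
plan((482.7,-280.5,23.2,-94.1))
for n,a,b in(("side",slice(60,230),slice(230,430)),("top",slice(150,310),slice(290,450))):
    im=robot.get_image(n)[:,:,::-1]
    cv2.imwrite(f"pics/m_{n}.png",cv2.resize(im[a,b],None,fx=3,fy=3,interpolation=cv2.INTER_CUBIC))
a=cv2.imread("pics/m_side.png");b=cv2.imread("pics/m_top.png");c=np.zeros((510,1080,3),np.uint8);c[:,:600]=a;c[:480,600:]=b
cv2.imwrite("pics/m.png",cv2.resize(c,(800,378)))
E
```

```text
t 6.28 p [ 482.4 -279.6   74.1] ty -94.2 open 37.1 F [ 0.4  0.3 -3. ] grip 29.7 q7 -0.92
(482.7, -280.5, 23.2, -94.1) [0.0, 0.001, -0.001] [0.0008, 0.0017, 0.1017] rows 0.8
```

View pics/m.png

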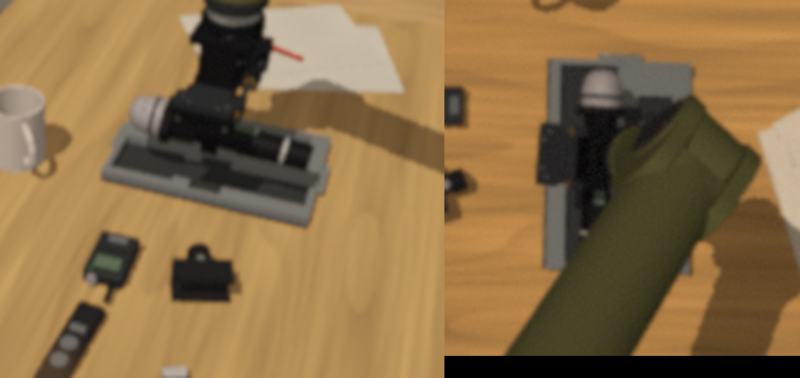

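Mic is held over the recess, head to the far end. The yaw should be -90.6 (tray -0.6 deg), so I correct that while lowering.

```bash
python3 -c "
from p import plan
plan((484.2,-280.5,40,-90.6),(484.2,-280.5,23.5,-90.6))"
```

```text
t 6.38 p [ 484.1 -278.    74.6] ty -94.0 open 37.0 F [ 0.9 -0.5 -3.2] grip 29.7 q7 -0.92
(484.2, -280.5, 40, -90.6) [-0.001, -0.001, -0.056] [0.0004, 0.005, 0.0691] rows 0.6
(484.2, -280.5, 23.5, -90.6) [0.0, 0.0, 0.0] [0.0, 0.0, 0.033] rows 0.3
```

>>> step_arm:
  deltas: [0,0,-0.056,0,0.004,0.02,20,0,0,-0.056,0,0.004,0.045,20,0,0,-0.056,0,0.004,0.069,20,0,0,-0.056,0,0.004,0.082,20,0,0,-0.056,0,0.004,0.092,20]

```text
clock: 7.0
eef_pos: [482.4, -281.6, 28.0]
tcp_rot: [-0.0, 1.0, -0.007, -0.0]
ft_force: [-0.2, -0.4, -2.6]
opening: 36.8
finger_force: 29.7
```

>>> step_arm:
  deltas: [0,0,0,0,0,0.004,20,0,0,0,0,0,0.008,20,0,0,0,0,0,0.01,20]

```text
clock: 7.38
eef_pos: [482.6, -281.8, 23.7]
tcp_rot: [0.0, 1.0, -0.007, 0.0]
ft_force: [-0.0, -0.7, -2.8]
opening: 37.0
finger_force: 29.7
```

>>> step_arm:
  deltas: [0,0,0,0,0,0.002,20,0,0,0,0,0,0.003,20]

```text
clock: 7.62
eef_pos: [482.6, -281.9, 22.9]
tcp_rot: [-0.0, 1.0, -0.007, 0.0]
ft_force: [-3.8, 1.5, 8.0]
opening: 36.8
finger_force: 29.7
```

Contact at z 22.9. Release gently and lift.

>>> step_arm:
  deltas: [0,0,0,0,0,-0.001,42,0,0,0,0,0,-0.001,48,0,0,0,0,0,-0.001,50,0,0,0,0,0,-0.02,50,0,0,0,0,0,-0.06,50]

```text
clock: 8.25
eef_pos: [481.9, -281.6, 52.5]
tcp_rot: [-0.0, 1.0, -0.007, -0.001]
ft_force: [1.5, 0.1, 0.1]
opening: 49.9
finger_force: 0.0
```

>>> step_arm:
  deltas: [0,0,0,0,0,-0.08,50,0,0,0,0,0,-0.14,50,0,0,0,0,0,-0.14,50]

```text
clock: 8.62
eef_pos: [484.4, -283.0, 125.9]
tcp_rot: [0.001, 1.0, -0.007, 0.003]
ft_force: [0.3, 0.4, 0.1]
opening: 50.1
finger_force: 0.0
```

```bash
python3 -c "
from p import plan
plan((468,-190,120,-36),(451.5,-101,100,17.5),(451.5,-101,14,17.5))"
```

```text
t 8.62 p [ 484.4 -283.   125.9] ty -90.8 open 50.1 F [0.3 0.4 0.1] grip 0.0 q7 -0.91
(468, -190, 120, -36) [0.004, -0.005, -0.914] [-0.0357, -0.1855, 0.0112] rows 5.1
(451.5, -101, 100, 17.5) [0.0, 0.0, -0.892] [0.1246, -0.1313, 0.04] rows 5.0
(451.5, -101, 14, 17.5) [0.0, 0.0, 0.0] [0.0, 0.0, 0.172] rows 1.4
```

>>> step_arm:
  deltas: [0,0,-0.91,-0.036,-0.185,0.01,55,0,0,-0.91,-0.036,-0.185,0.01,55,0,0,-0.91,-0.036,-0.185,0.01,55,0,0,-0.91,-0.036,-0.185,0.01,55,0,0,-0.91,-0.036,-0.185,0.01,55]

```text
clock: 9.25
eef_pos: [465.3, -188.7, 116.9]
tcp_rot: [-0.0, 0.894, 0.448, -0.0]
ft_force: [0.2, -1.0, 0.4]
opening: 55.0
finger_force: 0.0
```

>>> step_arm:
  deltas: [0,0,-0.89,0.125,-0.131,0.04,55,0,0,-0.89,0.125,-0.131,0.04,55,0,0,-0.89,0.125,-0.131,0.04,55,0,0,-0.89,0.125,-0.131,0.04,55,0,0,-0.89,0.125,-0.131,0.04,55]

```text
clock: 9.88
eef_pos: [450.8, -99.4, 96.8]
tcp_rot: [-0.0, 0.597, 0.802, -0.0]
ft_force: [-0.1, 0.2, 0.3]
opening: 55.2
finger_force: 0.0
```

```bash
python3 - <<'E'
from p import plan
from h import *
plan((451.5,-101,50,17.5),(451.5,-101,14,17.5))
for n,a,b in(("side",slice(60,230),slice(230,430)),("top",slice(150,310),slice(260,420))):
    im=robot.get_image(n)[:,:,::-1]
    cv2.imwrite(f"pics/m_{n}.png",cv2.resize(im[a,b],None,fx=3,fy=3,interpolation=cv2.INTER_CUBIC))
a=cv2.imread("pics/m_side.png");b=cv2.imread("pics/m_top.png");c=np.zeros((510,1080,3),np.uint8);c[:,:600]=a;c[:480,600:]=b
cv2.imwrite("pics/m2.png",cv2.resize(c,(800,378)))
E
```

```text
t 9.88 p [450.8 -99.4  96.8] ty 16.6 open 55.2 F [-0.1  0.2  0.3] grip 0.0 q7 0.48
(451.5, -101, 50, 17.5) [-0.001, 0.0, -0.014] [-0.0034, 0.0005, 0.0936] rows 0.7
(451.5, -101, 14, 17.5) [0.0, 0.0, 0.0] [0.0, 0.0, 0.072] rows 0.6
```

View pics/m2.png

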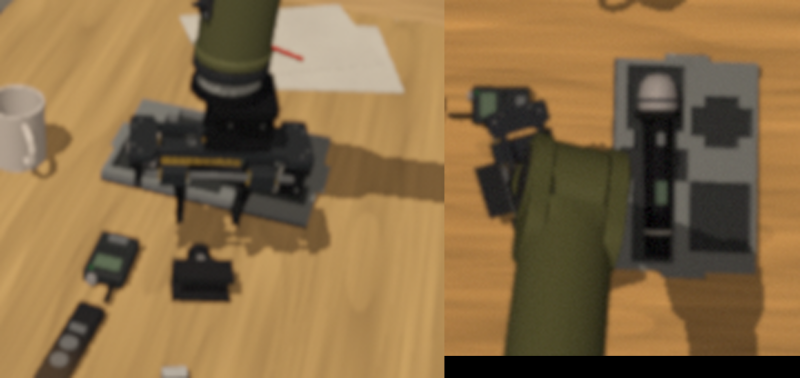

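Mic lies centred in its recess, head outward (crop (658,165)). The clip's socket point projects to side raw (320,176), which matches the picture. Descend and grip the stalk.

>>> step_arm:
  deltas: [0,0,-0.014,-0.003,0,0.06,55,0,0,-0.014,-0.003,0,0.11,55,0,0,-0.014,-0.003,0,0.145,55,0,0,-0.014,-0.003,0,0.16,55,0,0,-0.014,-0.003,0,0.164,55]

```text
clock: 10.6
eef_pos: [451.6, -101.1, 14.9]
tcp_rot: [-0.0, 0.595, 0.804, -0.0]
ft_force: [-0.4, 0.0, 0.1]
opening: 55.1
finger_force: 0.0
```

>>> step_arm:
  deltas: [0,0,0,0,0,0,40,0,0,0,0,0,0,20,0,0,0,0,0,0,20,0,0,0,0,0,0,20,0,0,0,0,0,0,20]

```text
clock: 11.22
eef_pos: [452.0, -101.0, 15.3]
tcp_rot: [0.0, 0.594, 0.804, 0.0]
ft_force: [-0.3, -0.1, 2.2]
opening: 27.0
finger_force: 30.0
```

>>> step_arm:
  deltas: [0,0,0,0,0,0,20,0,0,0,0,0,-0.02,15,0,0,0,0,0,-0.06,15,0,0,0,0,0,-0.12,15,0,0,0,0,0,-0.16,15]

```text
clock: 11.85
eef_pos: [452.0, -101.2, 96.7]
tcp_rot: [0.0, 0.594, 0.804, 0.0]
ft_force: [0.1, 0.3, -1.1]
opening: 27.5
finger_force: 30.0
```

```bash
python3 -c "
from p import plan
plan((437,-200,115,11),(424,-300,110,5),(412.6,-389.8,75,-0.6),(412.6,-389.8,22,-0.6))"
```

```text
t 11.85 p [ 452.  -101.2   96.7] ty 17.1 open 27.5 F [ 0.1  0.3 -1.1] grip 30.0 q7 0.49
(437, -200, 115, 11) [0.001, 0.0, 0.102] [-0.1801, -0.0867, -0.0367] rows 1.6
(424, -300, 110, 5) [0.0, 0.0, 0.1] [-0.1914, -0.0637, 0.01] rows 1.6
(412.6, -389.8, 75, -0.6) [0.0, 0.0, 0.093] [-0.1769, -0.0384, 0.07] rows 1.6
(412.6, -389.8, 22, -0.6) [0.0, 0.0, 0.0] [0.0, 0.0, 0.106] rows 0.8
```

>>> step_arm:
  deltas: [0,0,0.03,-0.04,-0.02,-0.037,15,0,0,0.06,-0.1,-0.05,-0.037,15,0,0,0.102,-0.16,-0.077,-0.037,15,0,0,0.102,-0.18,-0.087,-0.037,15]

```text
clock: 12.35
eef_pos: [436.0, -201.7, 114.0]
tcp_rot: [0.0, 0.637, 0.771, -0.0]
ft_force: [-0.6, 0.7, -1.7]
opening: 27.0
finger_force: 30.0
```

>>> step_arm:
  deltas: [0,0,0.03,-0.06,-0.02,0,15,0,0,0.06,-0.12,-0.04,0,15,0,0,0.1,-0.17,-0.057,0.01,15,0,0,0.1,-0.191,-0.064,0.01,15]

```text
clock: 12.85
eef_pos: [422.9, -300.0, 108.3]
tcp_rot: [-0.001, 0.676, 0.737, -0.0]
ft_force: [-0.1, 1.4, -0.4]
opening: 26.9
finger_force: 30.0
```

>>> step_arm:
  deltas: [0,0,0.03,-0.05,-0.01,0,15,0,0,0.06,-0.11,-0.024,0.02,15,0,0,0.093,-0.16,-0.035,0.04,15,0,0,0.093,-0.177,-0.038,0.07,15,0,0,0.093,-0.177,-0.038,0.07,15]

```text
clock: 13.48
eef_pos: [411.7, -387.9, 72.0]
tcp_rot: [-0.002, 0.71, 0.704, -0.0]
ft_force: [-0.4, -0.3, -0.4]
opening: 26.9
finger_force: 30.0
```

```bash
python3 - <<'E'
from p import plan
from h import *
plan((412.6,-389.8,22,-0.6))
for n,a,b in(("side",slice(60,230),slice(230,430)),("top",slice(150,310),slice(290,450))):
    im=robot.get_image(n)[:,:,::-1]
    cv2.imwrite(f"pics/m_{n}.png",cv2.resize(im[a,b],None,fx=3,fy=3,interpolation=cv2.INTER_CUBIC))
a=cv2.imread("pics/m_side.png");b=cv2.imread("pics/m_top.png");c=np.zeros((510,1080,3),np.uint8);c[:,:600]=a;c[:480,600:]=b
cv2.imwrite("pics/m3.png",cv2.resize(c,(800,378)))
E
```

```text
t 13.47 p [ 411.7 -387.9   72. ] ty -0.5 open 26.9 F [-0.4 -0.3 -0.4] grip 30.0 q7 0.96
(412.6, -389.8, 22, -0.6) [-0.003, -0.002, 0.001] [-0.0041, 0.0021, 0.1] rows 0.8
```

View pics/m3.png

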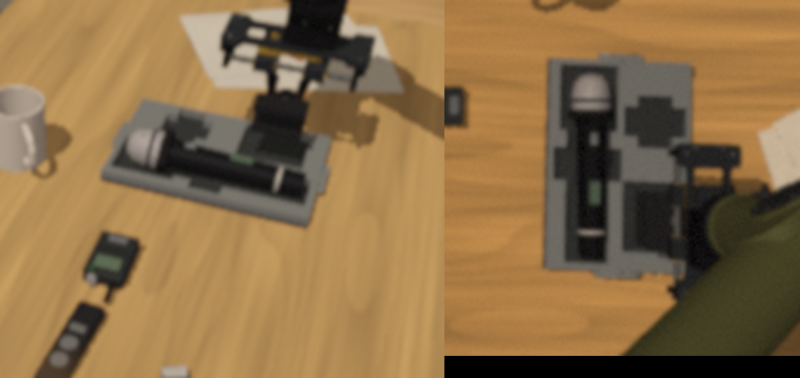

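Mic is seated, and the clip is held level over its recess (crop side (280,113)). Lower it.

>>> step_arm:
  deltas: [0,0,0,-0.004,0.002,0.03,15,0,0,0,-0.004,0.002,0.06,15,0,0,0,-0.004,0.002,0.08,15,0,0,0,-0.004,0.002,0.094,15,0,0,0,-0.004,0.002,0.098,15]

```text
clock: 14.2
eef_pos: [412.9, -391.4, 23.9]
tcp_rot: [-0.0, 0.711, 0.703, -0.0]
ft_force: [-0.4, 0.8, -0.3]
opening: 27.4
finger_force: 30.0
```

>>> step_arm:
  deltas: [0,0,0,0,0,0.001,15,0,0,0,0,0,0.003,15]

```text
clock: 14.45
eef_pos: [413.4, -391.8, 23.4]
tcp_rot: [0.0, 0.711, 0.703, 0.0]
ft_force: [0.1, -0.2, -0.3]
opening: 27.1
finger_force: 30.0
```

>>> step_arm:
  deltas: [0,0,0,0.003,0,0.001,15,0,0,0,0.003,0,0.003,15,0,0,0,0.003,0,0.005,15]

```text
clock: 14.82
eef_pos: [413.3, -390.0, 20.5]
tcp_rot: [0.0, 0.711, 0.704, 0.0]
ft_force: [0.7, 0.1, -0.6]
opening: 27.0
finger_force: 30.0
```

>>> step_arm:
  deltas: [0,0,0,0,0,0.002,15,0,0,0,0,0,0.003,15]

```text
clock: 15.08
eef_pos: [413.3, -390.6, 19.7]
tcp_rot: [0.0, 0.711, 0.703, 0.0]
ft_force: [-1.8, -0.1, 5.8]
opening: 27.0
finger_force: 30.0
```

>>> step_arm:
  deltas: [0,0,0,0,0,-0.001,32,0,0,0,0,0,-0.001,38,0,0,0,0,0,-0.001,44,0,0,0,0,0,-0.02,44,0,0,0,0,0,-0.06,44]

```text
clock: 15.7
eef_pos: [412.7, -389.7, 49.5]
tcp_rot: [-0.001, 0.711, 0.703, -0.0]
ft_force: [0.3, -1.0, -0.2]
opening: 43.9
finger_force: 0.0
```

>>> step_arm:
  deltas: [0,0,0,0,0,-0.08,50,0,0,0,0,0,-0.14,50,0,0,0,0,0,-0.14,50]

```text
clock: 16.08
eef_pos: [414.8, -391.7, 122.9]
tcp_rot: [0.003, 0.711, 0.703, 0.001]
ft_force: [0.6, 0.8, -0.2]
opening: 49.5
finger_force: 0.0
```

```bash
python3 -c "
from p import plan
plan((425,-230,130,10),(440,-70,130,20),(428.5,86,90,28.1),(428.5,86,13.5,28.1))"
```

```text
t 16.07 p [ 414.8 -391.7  122.9] ty -0.6 open 49.5 F [ 0.6  0.8 -0.2] grip 0.0 q7 0.92
(425, -230, 130, 10) [0.005, 0.003, -0.177] [0.3236, 0.0172, -0.0151] rows 2.6
(440, -70, 130, 20) [0.0, 0.0, -0.167] [0.3099, 0.0851, 0.0] rows 2.6
(428.5, 86, 90, 28.1) [0.0, 0.0, -0.135] [0.3011, 0.0851, 0.08] rows 2.6
(428.5, 86, 13.5, 28.1) [0.0, 0.0, 0.0] [0.0, 0.0, 0.153] rows 1.2
```

>>> step_arm:
  deltas: [0,0,-0.177,0.324,0.017,-0.015,50,0,0,-0.177,0.324,0.017,-0.015,50,0,0,-0.177,0.324,0.017,-0.015,50,0,0,-0.177,0.324,0.017,-0.015,50]

```text
clock: 16.58
eef_pos: [423.8, -224.5, 126.4]
tcp_rot: [-0.001, 0.64, 0.768, 0.001]
ft_force: [1.1, 0.4, -0.4]
opening: 49.8
finger_force: 0.0
```

>>> step_arm:
  deltas: [0,0,-0.167,0.31,0.085,0,50,0,0,-0.167,0.31,0.085,0,50,0,0,-0.167,0.31,0.085,0,50,0,0,-0.167,0.31,0.085,0,50]

```text
clock: 17.08
eef_pos: [438.3, -66.4, 126.4]
tcp_rot: [-0.0, 0.572, 0.821, -0.0]
ft_force: [-0.5, 0.5, 0.5]
opening: 49.8
finger_force: 0.0
```

>>> step_arm:
  deltas: [0,0,-0.135,0.301,0.085,0.08,50,0,0,-0.135,0.301,0.085,0.08,50,0,0,-0.135,0.301,0.085,0.08,50,0,0,-0.135,0.301,0.085,0.08,50,0,0,-0.135,0.301,0.085,0.08,50]

```text
clock: 17.7
eef_pos: [427.1, 85.7, 86.6]
tcp_rot: [0.0, 0.515, 0.857, -0.0]
ft_force: [0.1, -1.0, 0.2]
opening: 49.8
finger_force: 0.0
```

```bash
python3 - <<'E'
from p import plan
from h import *
plan((428.5,86,13.5,28.1))
for n,a,b in(("side",slice(120,290),slice(230,430)),("top",slice(150,310),slice(290,450))):
    im=robot.get_image(n)[:,:,::-1]
    cv2.imwrite(f"pics/m_{n}.png",cv2.resize(im[a,b],None,fx=3,fy=3,interpolation=cv2.INTER_CUBIC))
a=cv2.imread("pics/m_side.png");b=cv2.imread("pics/m_top.png");c=np.zeros((510,1080,3),np.uint8);c[:,:600]=a;c[:480,600:]=b
cv2.imwrite("pics/m4.png",cv2.resize(c,(800,378)))
E
```

```text
t 17.7 p [427.1  85.7  86.6] ty 28.0 open 49.8 F [ 0.1 -1.   0.2] grip 0.0 q7 0.22
(428.5, 86, 13.5, 28.1) [0.0, 0.001, -0.002] [-0.0006, 0.0028, 0.1461] rows 1.2
```

View pics/m4.png

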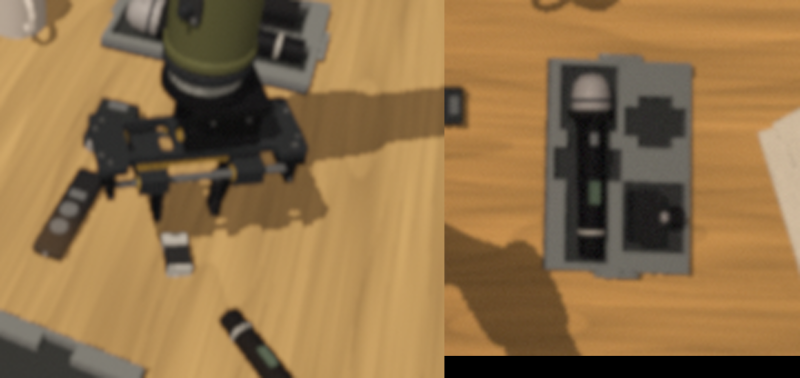

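The clip lies within its recess (crop (655,215)), and it came to rest at the expected height. Fingers straddle the battery (side crop (177,253)). Descend.

>>> step_arm:
  deltas: [0,0,0,0,0.003,0.06,50,0,0,0,0,0.003,0.1,50,0,0,0,0,0.003,0.13,50,0,0,0,0,0.003,0.142,50,0,0,0,0,0.003,0.146,50]

```text
clock: 18.42
eef_pos: [428.1, 88.3, 13.7]
tcp_rot: [0.0, 0.514, 0.858, 0.0]
ft_force: [1.1, 0.0, 0.9]
opening: 50.2
finger_force: 0.0
```

>>> step_arm:
  deltas: [0,0,0,0,0,0.001,40,0,0,0,0,0,0.001,20,0,0,0,0,0,0.001,20,0,0,0,0,0,0.001,20,0,0,0,0,0,0.001,20]

```text
clock: 19.05
eef_pos: [428.1, 88.8, 13.4]
tcp_rot: [0.0, 0.514, 0.858, 0.0]
ft_force: [-1.8, 0.0, 4.3]
opening: 26.6
finger_force: 29.1
```

>>> step_arm:
  deltas: [0,0,0,0,0,0,20,0,0,0,0,0,-0.02,15,0,0,0,0,0,-0.06,15,0,0,0,0,0,-0.12,15,0,0,0,0,0,-0.2,15]

```text
clock: 19.68
eef_pos: [426.9, 88.1, 113.6]
tcp_rot: [-0.0, 0.514, 0.858, -0.001]
ft_force: [0.3, 0.8, -0.4]
opening: 26.5
finger_force: 29.1
```

```bash
python3 -c "
from p import plan
plan((450,-30,125,45),(480,-150,125,60),(510,-270,120,75),(540.8,-371,75,89.4),(540.8,-371,22,89.4))"
```

```text
t 19.68 p [426.9  88.1 113.6] ty 28.1 open 26.5 F [ 0.3  0.8 -0.4] grip 29.1 q7 0.21
(450, -30, 125, 45) [-0.002, 0.0, -0.281] [-0.2301, -0.0707, -0.0226] rows 1.9
(480, -150, 125, 60) [0.0, 0.0, -0.25] [-0.2121, -0.1273, 0.0] rows 2.0
(510, -270, 120, 75) [0.0, 0.0, -0.25] [-0.172, -0.1778, 0.01] rows 2.0
(540.8, -371, 75, 89.4) [0.0, 0.0, -0.24] [-0.1118, -0.1792, 0.09] rows 1.8
(540.8, -371, 22, 89.4) [0.0, 0.0, 0.0] [0.0, 0.0, 0.106] rows 0.8
```

>>> step_arm:
  deltas: [0,0,-0.08,-0.06,-0.02,-0.02,15,0,0,-0.16,-0.13,-0.04,-0.02,15,0,0,-0.28,-0.2,-0.06,-0.02,15,0,0,-0.28,-0.23,-0.071,-0.02,15]

```text
clock: 20.18
eef_pos: [450.8, -31.9, 123.5]
tcp_rot: [0.0, 0.384, 0.923, -0.0]
ft_force: [-0.2, -0.3, -0.5]
opening: 26.4
finger_force: 29.1
```

>>> step_arm:
  deltas: [0,0,-0.08,-0.07,-0.04,0,15,0,0,-0.16,-0.14,-0.08,0,15,0,0,-0.25,-0.2,-0.12,0,15,0,0,-0.25,-0.212,-0.127,0,15]

```text
clock: 20.68
eef_pos: [480.5, -152.3, 123.4]
tcp_rot: [0.0, 0.261, 0.965, -0.001]
ft_force: [-0.5, 0.2, -0.2]
opening: 26.7
finger_force: 29.1
```

>>> step_arm:
  deltas: [0,0,-0.08,-0.06,-0.06,0,15,0,0,-0.16,-0.12,-0.12,0,15,0,0,-0.25,-0.16,-0.165,0.01,15,0,0,-0.25,-0.172,-0.178,0.01,15]

```text
clock: 21.18
eef_pos: [510.1, -270.4, 117.6]
tcp_rot: [-0.001, 0.133, 0.991, -0.0]
ft_force: [0.5, 0.0, 0.4]
opening: 26.5
finger_force: 29.1
```

>>> step_arm:
  deltas: [0,0,-0.08,-0.04,-0.06,0.01,15,0,0,-0.16,-0.08,-0.13,0.04,15,0,0,-0.24,-0.105,-0.17,0.07,15,0,0,-0.24,-0.112,-0.179,0.09,15,0,0,-0.24,-0.112,-0.179,0.09,15]

```text
clock: 21.8
eef_pos: [541.3, -368.4, 72.1]
tcp_rot: [-0.001, 0.006, 1.0, 0.001]
ft_force: [-0.0, -0.5, -1.2]
opening: 26.6
finger_force: 29.1
```

```bash
python3 -c "
from p import plan
plan((540.8,-371,22,89.4))"
```

```text
t 21.8 p [ 541.3 -368.4   72.1] ty 89.3 open 26.6 F [-0.  -0.5 -1.2] grip 29.1 q7 2.38
(540.8, -371, 22, 89.4) [0.002, -0.002, -0.002] [0.0008, -0.0054, 0.1003] rows 0.8
```

>>> step_arm:
  deltas: [0,0,0,0,-0.003,0.03,15,0,0,0,0,-0.003,0.06,15,0,0,0,0,-0.003,0.08,15,0,0,0,0,-0.003,0.094,15,0,0,0,0,-0.003,0.1,15]

```text
clock: 22.42
eef_pos: [541.3, -371.9, 22.5]
tcp_rot: [-0.0, 0.006, 1.0, 0.0]
ft_force: [-0.7, -0.1, -0.5]
opening: 26.7
finger_force: 29.1
```

>>> step_arm:
  deltas: [0,0,0,0,0,0.002,15,0,0,0,0,0,0.004,15]

```text
clock: 22.68
eef_pos: [541.7, -372.3, 21.4]
tcp_rot: [0.0, 0.006, 1.0, -0.0]
ft_force: [-0.3, 0.6, -0.6]
opening: 26.8
finger_force: 29.1
```

>>> step_arm:
  deltas: [0,0,0,0,0.002,0.002,15,0,0,0,0,0.002,0.004,15]

```text
clock: 22.92
eef_pos: [541.6, -370.9, 19.1]
tcp_rot: [0.0, 0.006, 1.0, 0.0]
ft_force: [-0.2, -0.3, -0.9]
opening: 26.8
finger_force: 29.1
```

>>> step_arm:
  deltas: [0,0,0,0,0,0.001,15,0,0,0,0,0,0.0015,15]

```text
clock: 23.18
eef_pos: [541.5, -371.0, 18.5]
tcp_rot: [0.0, 0.006, 1.0, 0.0]
ft_force: [-1.2, 0.4, 2.2]
opening: 26.7
finger_force: 29.1
```

Contact (force went from -0.9 to +2.2 N). Release and lift.

>>> step_arm:
  deltas: [0,0,0,0,0,0,30,0,0,0,0,0,0,36,0,0,0,0,0,0,42,0,0,0,0,0,-0.02,42,0,0,0,0,0,-0.06,42]

```text
clock: 23.8
eef_pos: [541.0, -370.8, 48.7]
tcp_rot: [-0.001, 0.006, 1.0, 0.0]
ft_force: [-0.2, -0.7, 0.2]
opening: 42.0
finger_force: 0.0
```

>>> step_arm:
  deltas: [0,0,0,0,0,-0.08,42,0,0,0,0,0,-0.16,42,0,0,0,0,0,-0.16,70]

```text
clock: 24.18
eef_pos: [543.7, -373.2, 134.1]
tcp_rot: [0.004, 0.006, 1.0, -0.002]
ft_force: [0.3, -0.4, 0.6]
opening: 46.2
finger_force: 0.0
```

```bash
python3 - <<'E'
from p import plan
from h import *
plan((545,-270,125,60),(550,-170,125,30),(555,-73,95,1.6))
im=cv2.imread("pics/top0raw.png"); m=mask(im); m=cv2.morphologyEx(m,cv2.MORPH_OPEN,np.ones((5,5),np.uint8))
print(measure(im,m,np.array((447,308))*.64,15)[0])
E
```

```text
t 24.18 p [ 543.7 -373.2  134.1] ty 89.3 open 46.2 F [ 0.3 -0.4  0.6] grip 0.0 q7 2.36
(545, -270, 125, 60) [-0.002, 0.009, 0.489] [-0.0002, 0.2065, 0.0173] rows 2.7
(550, -170, 125, 30) [0.0, 0.0, 0.5] [0.0913, 0.1782, 0.0] rows 2.8
(555, -73, 95, 1.6) [0.0, 0.0, 0.473] [0.163, 0.1057, 0.06] rows 2.7
{'k': np.int64(14), 'c': array([555.1, -72.7]), 'size': [75.3, 45.2], 'ang': -88.4, 'cen': array([555.1, -73.1])}
```

>>> step_arm:
  deltas: [0,0,0.489,0,0.206,0.017,75,0,0,0.489,0,0.206,0.017,75,0,0,0.489,0,0.206,0.017,75,0,0,0.489,0,0.206,0.017,75]

```text
clock: 24.68
eef_pos: [542.7, -267.4, 120.0]
tcp_rot: [0.0, 0.257, 0.966, -0.0]
ft_force: [0.1, 0.1, -0.5]
opening: 74.0
finger_force: 0.0
```

>>> step_arm:
  deltas: [0,0,0.5,0.091,0.178,0,75,0,0,0.5,0.091,0.178,0,75,0,0,0.5,0.091,0.178,0,75,0,0,0.5,0.091,0.178,0,75]

```text
clock: 25.18
eef_pos: [547.6, -168.8, 120.1]
tcp_rot: [0.0, 0.498, 0.867, -0.0]
ft_force: [0.3, -0.4, 0.0]
opening: 74.9
finger_force: 0.0
```

>>> step_arm:
  deltas: [0,0,0.473,0.163,0.106,0.06,75,0,0,0.473,0.163,0.106,0.06,75,0,0,0.473,0.163,0.106,0.06,75,0,0,0.473,0.163,0.106,0.06,75,0,0,0.473,0.163,0.106,0.06,75]

```text
clock: 25.8
eef_pos: [552.9, -72.8, 90.2]
tcp_rot: [0.0, 0.696, 0.718, 0.0]
ft_force: [0.2, 0.1, 0.6]
opening: 75.3
finger_force: 0.0
```

```bash
python3 - <<'E'
from p import plan
from h import *
plan((555,-73,13.5,1.6))
for n,a,b in(("side",slice(60,230),slice(230,430)),("top",slice(150,310),slice(290,450))):
    im=robot.get_image(n)[:,:,::-1]
    cv2.imwrite(f"pics/m_{n}.png",cv2.resize(im[a,b],None,fx=3,fy=3,interpolation=cv2.INTER_CUBIC))
a=cv2.imread("pics/m_side.png");b=cv2.imread("pics/m_top.png");c=np.zeros((510,1080,3),np.uint8);c[:,:600]=a;c[:480,600:]=b
cv2.imwrite("pics/m5.png",cv2.resize(c,(800,378)))
E
```

```text
t 25.8 p [552.9 -72.8  90.2] ty 1.7 open 75.3 F [0.2 0.1 0.6] grip 0.0 q7 0.4
(555, -73, 13.5, 1.6) [0.001, 0.0, 0.002] [-0.0005, 0.0041, 0.1534] rows 1.2
```

View pics/m5.png

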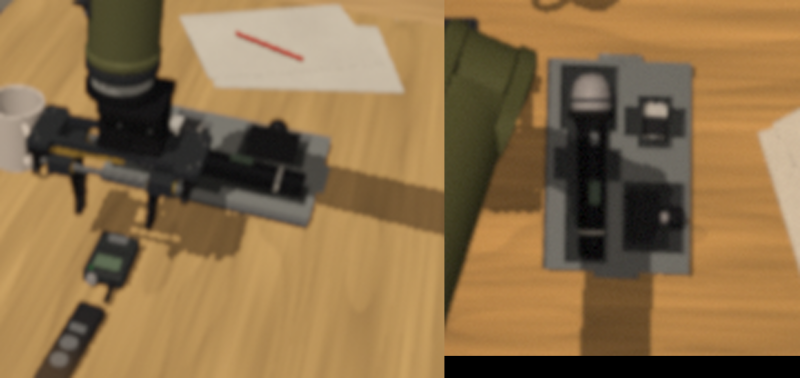

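All three items are in the long tray: mic (592,165), battery (655,122), clip (655,215). Now grip the bodypack.

>>> step_arm:
  deltas: [0,0,0,0,0.003,0.06,75,0,0,0,0,0.003,0.1,75,0,0,0,0,0.003,0.135,75,0,0,0,0,0.003,0.149,75,0,0,0,0,0.003,0.153,75]

```text
clock: 26.52
eef_pos: [554.3, -71.3, 13.1]
tcp_rot: [0.0, 0.697, 0.717, -0.0]
ft_force: [-0.4, 0.3, 0.2]
opening: 74.5
finger_force: 0.0
```

>>> step_arm:
  deltas: [0,0,0,0,0,0,60,0,0,0,0,0,0,45,0,0,0,0,0,0,45,0,0,0,0,0,0,45,0,0,0,0,0,0,45]

```text
clock: 27.15
eef_pos: [554.6, -71.0, 13.7]
tcp_rot: [0.0, 0.697, 0.717, 0.0]
ft_force: [-1.1, 0.4, 4.2]
opening: 51.8
finger_force: 30.0
```

>>> step_arm:
  deltas: [0,0,0,0,0,0,40,0,0,0,0,0,-0.02,40,0,0,0,0,0,-0.06,40,0,0,0,0,0,-0.12,40,0,0,0,0,0,-0.2,40]

```text
clock: 27.78
eef_pos: [553.7, -71.2, 114.6]
tcp_rot: [-0.0, 0.697, 0.717, -0.0]
ft_force: [1.2, 1.1, -1.0]
opening: 52.1
finger_force: 30.0
```

```bash
python3 -c "
from p import plan
plan((540,40,115,-25),(525,150,115,-50),(510,260,115,-72),(494.4,359.2,75,-93.9),(494.4,359.2,22,-93.9))"
```

```text
t 27.77 p [553.7 -71.2 114.6] ty 1.6 open 52.1 F [ 1.2  1.1 -1. ] grip 30.0 q7 0.37
(540, 40, 115, -25) [-0.001, 0.0, 0.444] [0.2232, -0.0211, -0.0007] rows 2.5
(525, 150, 115, -50) [0.0, 0.0, 0.417] [0.1867, -0.1202, 0.0] rows 2.3
(510, 260, 115, -72) [0.0, 0.0, 0.367] [0.1184, -0.1878, 0.0] rows 2.1
(494.4, 359.2, 75, -93.9) [0.0, 0.0, 0.365] [0.0316, -0.1983, 0.08] rows 2.0
(494.4, 359.2, 22, -93.9) [0.0, 0.0, 0.0] [0.0, 0.0, 0.106] rows 0.8
```

>>> step_arm:
  deltas: [0,0,0.12,0.06,-0.005,0,40,0,0,0.25,0.13,-0.012,0,40,0,0,0.37,0.19,-0.018,0,40,0,0,0.444,0.223,-0.021,0,40,0,0,0.444,0.223,-0.021,0,40]

```text
clock: 28.4
eef_pos: [540.7, 41.7, 114.0]
tcp_rot: [-0.0, 0.842, 0.539, 0.0]
ft_force: [0.0, 0.3, -1.2]
opening: 52.0
finger_force: 30.0
```

>>> step_arm:
  deltas: [0,0,0.12,0.05,-0.03,0,40,0,0,0.25,0.11,-0.07,0,40,0,0,0.36,0.16,-0.1,0,40,0,0,0.417,0.187,-0.12,0,40,0,0,0.417,0.187,-0.12,0,40]

```text
clock: 29.02
eef_pos: [525.9, 150.4, 113.7]
tcp_rot: [0.0, 0.939, 0.343, 0.0]
ft_force: [0.3, -0.9, -1.1]
opening: 51.9
finger_force: 30.0
```

>>> step_arm:
  deltas: [0,0,0.12,0.03,-0.05,0,40,0,0,0.24,0.07,-0.11,0,40,0,0,0.34,0.1,-0.16,0,40,0,0,0.367,0.118,-0.188,0,40,0,0,0.367,0.118,-0.188,0,40]

```text
clock: 29.65
eef_pos: [511.1, 259.7, 113.6]
tcp_rot: [0.0, 0.988, 0.157, 0.0]
ft_force: [-0.2, -0.9, -1.0]
opening: 51.8
finger_force: 30.0
```

>>> step_arm:
  deltas: [0,0,0.12,0.01,-0.05,0.01,40,0,0,0.24,0.02,-0.11,0.04,40,0,0,0.34,0.03,-0.17,0.06,40,0,0,0.365,0.032,-0.198,0.08,40,0,0,0.365,0.032,-0.198,0.08,40]

```text
clock: 30.28
eef_pos: [495.1, 358.2, 72.7]
tcp_rot: [0.001, 0.999, -0.033, -0.0]
ft_force: [1.3, -0.2, -1.4]
opening: 51.8
finger_force: 30.0
```

```bash
python3 - <<'E'
from p import plan
from h import *
plan((496.4,359.1,22,-93.9))
for n,a,b in(("side",slice(210,380),slice(130,330)),("top",slice(140,300),slice(90,250))):
    im=robot.get_image(n)[:,:,::-1]
    cv2.imwrite(f"pics/m_{n}.png",cv2.resize(im[a,b],None,fx=3,fy=3,interpolation=cv2.INTER_CUBIC))
a=cv2.imread("pics/m_side.png");b=cv2.imread("pics/m_top.png");c=np.zeros((510,1080,3),np.uint8);c[:,:600]=a;c[:480,600:]=b
cv2.imwrite("pics/m6.png",cv2.resize(c,(800,378)))
E
```

```text
t 30.27 p [495.1 358.2  72.7] ty -93.8 open 51.8 F [ 1.3 -0.2 -1.4] grip 30.0 q7 -1.83
(496.4, 359.1, 22, -93.9) [0.002, 0.001, 0.001] [0.0025, -0.0022, 0.1014] rows 0.8
```

View pics/m6.png

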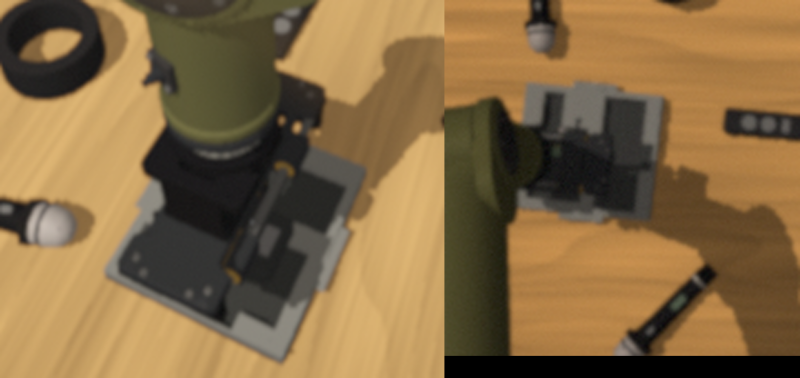

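The bodypack is held over its recess with the antenna to +x. Lower it.

>>> step_arm:
  deltas: [0,0,0,0.0025,-0.002,0.03,40,0,0,0,0.0025,-0.002,0.06,40,0,0,0,0.0025,-0.002,0.08,40,0,0,0,0.0025,-0.002,0.095,40,0,0,0,0.0025,-0.002,0.103,40]

```text
clock: 31.0
eef_pos: [496.5, 360.0, 21.3]
tcp_rot: [0.0, 0.999, -0.034, -0.0]
ft_force: [-0.1, -0.5, -1.1]
opening: 51.5
finger_force: 30.0
```

>>> step_arm:
  deltas: [0,0,0,0,0,0.001,40,0,0,0,0,0,0.002,40]

```text
clock: 31.25
eef_pos: [496.9, 360.3, 21.2]
tcp_rot: [-0.0, 0.999, -0.034, 0.0]
ft_force: [-0.0, -0.7, -0.3]
opening: 51.9
finger_force: 30.0
```

>>> step_arm:
  deltas: [0,0,0,0,0,0.002,40,0,0,0,0,0,0.003,40]

```text
clock: 31.5
eef_pos: [496.6, 360.3, 19.5]
tcp_rot: [-0.0, 0.999, -0.034, 0.0]
ft_force: [-0.2, 0.4, -1.2]
opening: 51.8
finger_force: 30.0
```

>>> step_arm:
  deltas: [0,0,0,0,0,0.001,40,0,0,0,0,0,0.002,40]

```text
clock: 31.75
eef_pos: [496.6, 360.2, 18.8]
tcp_rot: [-0.0, 0.999, -0.034, -0.0]
ft_force: [-2.7, 0.1, 4.8]
opening: 51.8
finger_force: 30.0
```

>>> step_arm:
  deltas: [0,0,0,0,0,0,56,0,0,0,0,0,0,61,0,0,0,0,0,0,64,0,0,0,0,0,-0.02,64,0,0,0,0,0,-0.06,64]

```text
clock: 32.38
eef_pos: [496.3, 359.9, 49.0]
tcp_rot: [0.0, 0.999, -0.034, -0.0]
ft_force: [0.6, -0.0, 0.5]
opening: 64.0
finger_force: 0.0
```

>>> step_arm:
  deltas: [0,0,0,0,0,-0.08,64,0,0,0,0,0,-0.16,64,0,0,0,0,0,-0.16,64]

```text
clock: 32.75
eef_pos: [499.2, 361.0, 133.2]
tcp_rot: [-0.003, 0.999, -0.035, 0.003]
ft_force: [0.6, -0.1, -1.2]
opening: 63.9
finger_force: 0.0
```

```bash
python3 -c "
from p import plan
plan((515,260,120,-64),(535,165,120,-34),(554.4,73,90,-3.8))"
```

```text
t 32.75 p [499.2 361.  133.2] ty -94.0 open 63.9 F [ 0.6 -0.1 -1.2] grip 0.0 q7 -1.88
(515, 260, 120, -64) [-0.004, -0.006, -0.499] [0.0454, 0.1995, 0.0256] rows 2.8
(535, 165, 120, -34) [0.0, 0.0, -0.5] [-0.0473, 0.1883, 0.0] rows 2.8
(554.4, 73, 90, -3.8) [0.0, 0.0, -0.503] [-0.1308, 0.1351, 0.06] rows 2.8
```

>>> step_arm:
  deltas: [0,0,-0.5,0.045,0.2,0.02,62,0,0,-0.5,0.045,0.2,0.02,62,0,0,-0.5,0.045,0.2,0.02,62,0,0,-0.5,0.045,0.2,0.02,62]

```text
clock: 33.25
eef_pos: [512.1, 258.5, 118.7]
tcp_rot: [-0.001, 0.975, 0.224, -0.0]
ft_force: [-0.3, 1.0, -0.7]
opening: 61.7
finger_force: 0.0
```

>>> step_arm:
  deltas: [0,0,-0.5,-0.047,0.188,0,62,0,0,-0.5,-0.047,0.188,0,62,0,0,-0.5,-0.047,0.188,0,62,0,0,-0.5,-0.047,0.188,0,62]

```text
clock: 33.75
eef_pos: [532.4, 164.5, 118.4]
tcp_rot: [-0.0, 0.884, 0.468, 0.0]
ft_force: [-0.5, 0.6, -0.2]
opening: 62.0
finger_force: 0.0
```

>>> step_arm:
  deltas: [0,0,-0.503,-0.131,0.135,0.06,62,0,0,-0.503,-0.131,0.135,0.06,62,0,0,-0.503,-0.131,0.135,0.06,62,0,0,-0.503,-0.131,0.135,0.06,62,0,0,-0.503,-0.131,0.135,0.06,62]

```text
clock: 34.38
eef_pos: [551.8, 73.4, 88.3]
tcp_rot: [-0.0, 0.731, 0.683, 0.0]
ft_force: [-0.8, 0.4, -0.3]
opening: 62.0
finger_force: 0.0
```

```bash
python3 - <<'E'
from p import plan
from h import *
plan((554.4,73,13.5,-3.8))
for n,a,b in(("side",slice(120,380),slice(130,330)),("top",slice(140,300),slice(90,250))):
    im=robot.get_image(n)[:,:,::-1]
    cv2.imwrite(f"pics/m_{n}.png",cv2.resize(im[a,b],None,fx=2.2,fy=2.2,interpolation=cv2.INTER_CUBIC))
a=cv2.imread("pics/m_side.png");b=cv2.imread("pics/m_top.png");c=np.zeros((572,792,3),np.uint8);c[:,:440]=a;c[:352,440:]=b
cv2.imwrite("pics/m7.png",c)
E
```

```text
t 34.38 p [551.8  73.4  88.3] ty -3.9 open 62.0 F [-0.8  0.4 -0.3] grip 0.0 q7 0.01
(554.4, 73, 13.5, -3.8) [0.0, 0.0, -0.002] [-0.0005, 0.0052, 0.1496] rows 1.2
```

View pics/m7.png

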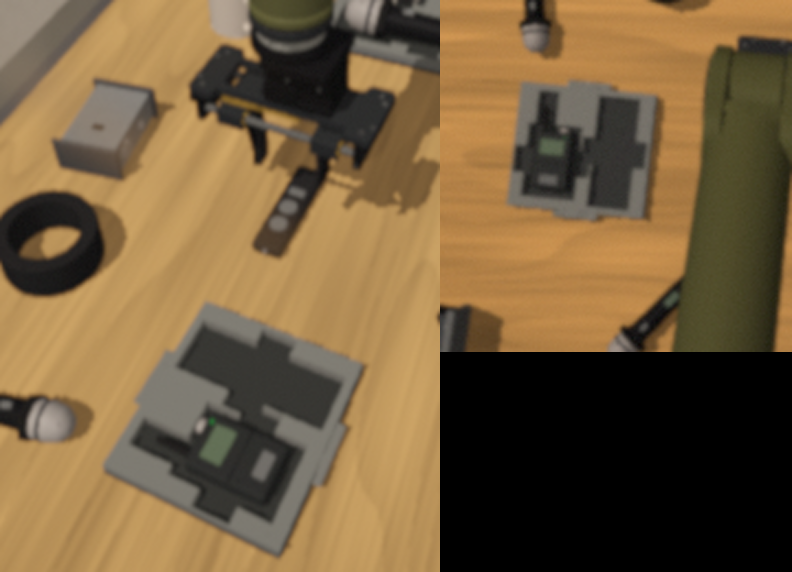

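The bodypack sits in its recess with the antenna in the groove (top crop (550,158)). The clicker is still at its place under the gripper. Grip it.

>>> step_arm:
  deltas: [0,0,0,0,0.004,0.06,62,0,0,0,0,0.004,0.1,62,0,0,0,0,0.004,0.13,62,0,0,0,0,0.004,0.145,62,0,0,0,0,0.004,0.15,62]

```text
clock: 35.1
eef_pos: [553.8, 71.8, 13.1]
tcp_rot: [0.0, 0.73, 0.683, -0.0]
ft_force: [0.7, -0.9, 0.0]
opening: 62.0
finger_force: 0.0
```

>>> step_arm:
  deltas: [0,0,0,0,0,0,50,0,0,0,0,0,0,30,0,0,0,0,0,0,30,0,0,0,0,0,0,30,0,0,0,0,0,0,30]

```text
clock: 35.72
eef_pos: [554.0, 72.0, 13.7]
tcp_rot: [0.0, 0.73, 0.684, 0.0]
ft_force: [-0.6, 0.3, 3.0]
opening: 35.8
finger_force: 30.0
```

>>> step_arm:
  deltas: [0,0,0,0,0,0,25,0,0,0,0,0,-0.02,25,0,0,0,0,0,-0.06,25,0,0,0,0,0,-0.12,25,0,0,0,0,0,-0.2,25]

```text
clock: 36.35
eef_pos: [553.3, 71.6, 114.8]
tcp_rot: [-0.0, 0.73, 0.683, -0.0]
ft_force: [0.5, -0.0, -1.1]
opening: 35.8
finger_force: 30.0
```

```bash
python3 -c "
from p import plan
plan((540,140,115,26),(523,210,115,56),(508.7,275,75,86.1),(508.7,275,22,86.1))"
```

```text
t 36.35 p [553.3  71.6 114.8] ty -3.8 open 35.8 F [ 0.5 -0.  -1.1] grip 30.0 q7 -0.01
(540, 140, 115, 26) [-0.001, 0.0, -0.496] [0.1347, -0.0356, -0.0004] rows 2.8
(523, 210, 115, 56) [0.0, 0.0, -0.5] [0.1407, 0.0308, 0.0] rows 2.8
(508.7, 275, 75, 86.1) [0.0, 0.0, -0.502] [0.0964, 0.0918, 0.08] rows 2.8
(508.7, 275, 22, 86.1) [0.0, 0.0, 0.0] [0.0, 0.0, 0.106] rows 0.8
```

>>> step_arm:
  deltas: [0,0,-0.12,0.03,-0.01,0,25,0,0,-0.24,0.07,-0.02,0,25,0,0,-0.37,0.11,-0.03,0,25,0,0,-0.496,0.135,-0.036,0,25,0,0,-0.496,0.135,-0.036,0,25]

```text
clock: 36.98
eef_pos: [540.3, 141.5, 114.4]
tcp_rot: [0.0, 0.53, 0.848, 0.001]
ft_force: [0.0, -0.6, -0.7]
opening: 35.5
finger_force: 30.0
```

>>> step_arm:
  deltas: [0,0,-0.12,0.03,0.006,0,25,0,0,-0.24,0.07,0.015,0,25,0,0,-0.37,0.11,0.024,0,25,0,0,-0.5,0.141,0.031,0,25,0,0,-0.5,0.141,0.031,0,25]

```text
clock: 37.6
eef_pos: [523.3, 211.0, 113.8]
tcp_rot: [0.0, 0.293, 0.956, 0.0]
ft_force: [0.8, -0.6, -0.3]
opening: 35.7
finger_force: 30.0
```

>>> step_arm:
  deltas: [0,0,-0.12,0.02,0.02,0.01,25,0,0,-0.24,0.05,0.045,0.03,25,0,0,-0.37,0.08,0.07,0.05,25,0,0,-0.502,0.096,0.092,0.08,25,0,0,-0.502,0.096,0.092,0.08,25]

```text
clock: 38.22
eef_pos: [508.8, 274.6, 72.6]
tcp_rot: [-0.001, 0.036, 0.999, -0.001]
ft_force: [-1.0, -0.3, -0.6]
opening: 35.6
finger_force: 30.0
```

```bash
python3 -c "
from p import plan
plan((508.7,275,21,86.1))"
```

```text
t 38.23 p [508.8 274.6  72.6] ty 85.9 open 35.6 F [-1.  -0.3 -0.6] grip 30.0 q7 1.12
(508.7, 275, 21, 86.1) [-0.002, -0.001, -0.004] [0.0001, 0.0009, 0.1032] rows 0.8
```

>>> step_arm:
  deltas: [0,0,0,0,0,0.03,25,0,0,0,0,0,0.06,25,0,0,0,0,0,0.08,25,0,0,0,0,0,0.095,25,0,0,0,0,0,0.104,25]

```text
clock: 38.85
eef_pos: [509.1, 275.4, 20.8]
tcp_rot: [-0.0, 0.034, 0.999, -0.0]
ft_force: [0.8, -0.2, -0.1]
opening: 35.7
finger_force: 30.0
```

>>> step_arm:
  deltas: [0,0,0,0,0,0.001,25,0,0,0,0,0,0.002,25]

```text
clock: 39.1
eef_pos: [509.5, 275.8, 20.7]
tcp_rot: [0.0, 0.034, 0.999, 0.0]
ft_force: [-0.1, 0.2, -0.7]
opening: 35.9
finger_force: 30.0
```

>>> step_arm:
  deltas: [0,0,0,0,0,0.001,25,0,0,0,0,0,0.003,25]

```text
clock: 39.35
eef_pos: [509.3, 275.8, 19.1]
tcp_rot: [0.0, 0.034, 0.999, 0.0]
ft_force: [-0.1, 0.0, -0.8]
opening: 35.5
finger_force: 30.0
```

>>> step_arm:
  deltas: [0,0,0,0,0,0.001,25,0,0,0,0,0,0.002,25]

```text
clock: 39.6
eef_pos: [509.3, 275.7, 18.7]
tcp_rot: [-0.0, 0.034, 0.999, 0.0]
ft_force: [-3.2, -1.1, 9.0]
opening: 35.9
finger_force: 30.0
```

Contact. Release (48 mm stays inside the cut-out), lift, and move away to look.

>>> step_arm:
  deltas: [0,0,0,0,0,-0.001,40,0,0,0,0,0,-0.001,45,0,0,0,0,0,-0.001,48,0,0,0,0,0,-0.02,48,0,0,0,0,0,-0.06,48]

```text
clock: 40.22
eef_pos: [508.7, 275.2, 48.2]
tcp_rot: [-0.001, 0.034, 0.999, -0.001]
ft_force: [0.4, 0.4, -0.0]
opening: 48.0
finger_force: 0.0
```

>>> step_arm:
  deltas: [0,0,0,0,0,-0.1,48,0,0,0,0,0,-0.2,48,0,0,0,0,0,-0.22,48]

```text
clock: 40.6
eef_pos: [511.8, 276.6, 163.5]
tcp_rot: [0.003, 0.034, 0.999, 0.003]
ft_force: [0.9, 0.0, 0.6]
opening: 47.8
finger_force: 0.0
```

>>> step_arm:
  deltas: [0,0,0,0,-0.45,0,48,0,0,0,0,-0.45,0,48,0,0,0,0,-0.45,0,48,0,0,0,0,-0.45,0,48,0,0,0,0,-0.45,0,48]

```text
clock: 41.22
eef_pos: [493.6, 47.4, 158.3]
tcp_rot: [0.0, 0.037, 0.999, 0.0]
ft_force: [0.9, 0.9, 0.9]
opening: 48.0
finger_force: 0.0
```

```bash
python3 - <<'E'
from p import plan
from h import *
plan()
a=robot.get_image("top")[130:310,100:440,::-1]; b=robot.get_image("side")[40:384,80:400,::-1]
c=np.zeros((600,800,3),np.uint8); a=cv2.resize(a,(680,360),interpolation=3)
cv2.imwrite("pics/f1.png",np.ascontiguousarray(a)); 
cv2.imwrite("pics/f2.png",cv2.resize(b,(558,600),interpolation=3))
E
```

```text
t 41.23 p [493.6  47.4 158.3] ty 85.7 open 48.0 F [0.9 0.9 0.9] grip 0.0 q7 1.38
```

View pics/f1.png

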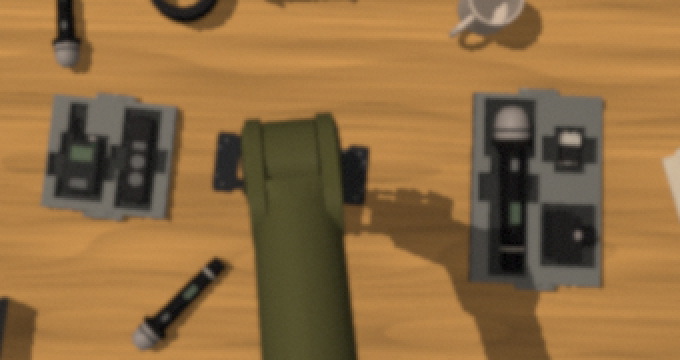

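View pics/f2.png

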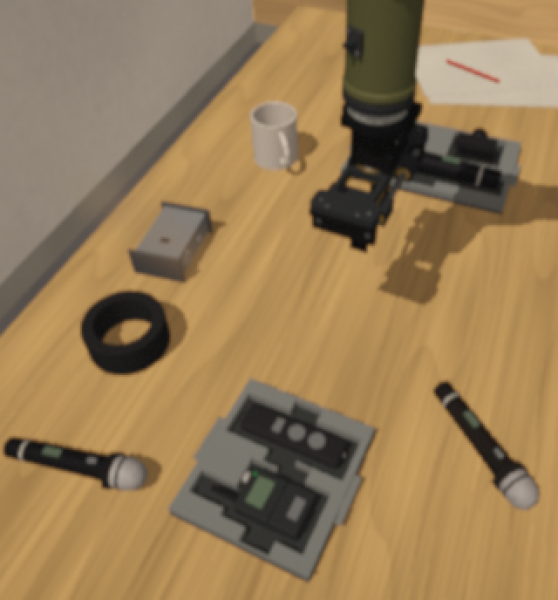

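All five items lie flat in their recesses: clicker (138,160), pack (82,160), mic (512,190), battery (570,148) and clip (570,235). The DI box, tape and mug have not moved. Handing in.

```bash
python3 -c "
from plant import robot
print(robot.close_job())"
```

```text
the job is handed in; nothing more can be done
None
```

Job handed in at about 41 s: all five items are down in their recesses (each one's touchdown felt as contact force, then checked in the pictures), and the DI box, tape roll and mug were left where they stood.

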